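# Hang the rinsed tube on the drying peg

### The job

Take the rinsed white tube out of the draining cradle, turn it mouth down and slip it gently over the free peg that stands in the slot of the drying rack, fully home so that it hangs on the peg. Let go of it there, and leave the tube that is already drying, the bottle, the slide box and the cap where they are.

Things in the scene. Friction and masses are not known exactly. Their poses are not given: they have to be found in the camera images.
- tube: Rinsed tube: straight, round, white plastic, 105 mm long, 34 mm outside, wall 3 mm (bore 28 mm), one end open, the other closed by a 5 mm floor, about 60 g. Origin: centre of the closed end's outer face; z runs along the tube to the mouth. It starts lying level in the cradle, axis 52 mm above the bench, mouth pointing away from the robot.
- tube_mouth (a point): Centre of the rinsed tube's open mouth, 105 mm from its closed end.
- tube_grip (a point): Place to grip the tube, on its axis 43 mm from the closed end, between the cradle's bridges. Held across by a tool tilted 45 degrees, fingertips leaning towards the mouth, it can be turned mouth down by half a turn about the tool's own axis, or by pitching the tool.
- cradle: Fixed steel draining cradle: plate 130 x 70 x 8 mm with two bridges 8 mm thick, 51 mm wide in all and up to 49 mm high, with V notches, centred 40 mm behind and 36 mm ahead of its origin; the space between them is free. Origin: centre of the plate's underside; x runs along the lying tube towards its mouth; the tube's closed end lies at x = -50 mm.
- rack: Fixed drying rack: white plate 170 (x) x 190 (y) x 10 mm, centred at x = +10 mm; origin on its underside, z up, x away from the robot. A slot between two aluminium rails 15 mm high runs along y at x = -20 mm and holds the free peg. A second, equal peg stands fixed at x = 57, y = 68 mm and carries the tube that is already drying.
- slot_mid (a point): Middle of the rack's slot (x -20, y 0 in the rack's frame), at the height of the free peg's tip, 135 mm above the rack's underside. The free upright peg is clamped somewhere along the slot, up to 45 mm to either side (rack's y); where is not reported: find it by sight or touch. It is grey, 20 mm thick, tip slightly rounded, and holds rigidly against pushes under 25 N.
- slot_home (a point): Slot middle, 35 mm above the rack's underside: the height of the mouth of a tube that is fully home, hanging in the air with its floor on the peg's tip (closed end 140 mm above the underside). The peg's foot, 24 x 30 mm, reaches 15 mm high.
- dry_tube: A second tube of the same kind, already hanging mouth down on the rack's fixed rear peg. Origin: centre of its closed end, which is on top. Leave it alone.
- stain_bottle: Small closed amber bottle, 48 mm across, 100 mm high, standing beyond the work. Origin: centre of its underside. Leave it alone.
- slide_box: Flat grey slide box, 85 x 36 x 32 mm, between the cradle and the rack. Origin: centre of its underside. Leave it alone.
- cap: White screw cap, 32 mm across, 14 mm high, lying in the middle. Origin: centre of its underside. Leave it alone.

How it is judged (in metres and radians):
At the end, for the whole second after the job is handed in: The rinsed tube hangs released and at rest, mouth down (within 0.17 rad of vertical), on the free peg: its mouth 30 to 41 mm above the rack's underside, within 16 mm of the slot's centre line and within 62 mm of the slot's middle (angle between tube's own z axis and vertical above 2.97 rad and z of tube_mouth in the frame of rack between 0.03 and 0.041 m and x of tube_mouth in the frame of rack between -0.036 and -0.004 m and y of tube_mouth in the frame of rack between -0.062 and 0.062 m and linear speed of tube below 0.03 m/s and angular speed of tube below 0.5 rad/s); the robot touches nothing.
It fails at once if the tube already drying is disturbed (moved over 20 mm) (distance of dry_tube from where it was at the start of the episode above 0.02 m).
It fails at once if the bottle, slide box or cap is moved over 30 mm (distance of any of stain_bottle, slide_box, cap from where it was at the start of the episode above 0.03 m).
It fails at once if the tube is rammed against the rack or peg (over 50 N) (contact force between tube and rack above 50 N).
It also fails if it takes over 58 s, if anything falls off the work surface, if the arm or the gripper's body presses on something with over 40 N, if the wrist force passes 120 N, or if a joint passes its speed limit or range.

### The arm

A 6-joint arm with a two-finger parallel gripper is mounted at the origin on the work surface. World frame = base frame: x ahead of the robot, y to its left, z up, the work surface at z = 0. Lengths are in m, angles in degrees, forces in N, time in s.
With the tool pointing down it reaches from about 0.325 to 0.75 m from the base axis. Payload 7.6 kg.
Tool frame: the origin (TCP) lies midway between the tips of the shut fingers; the grasp point (between the pads) lies 19 mm behind it; z points along the fingers, y is the line along which they close (so a half turn about z gives the same grasp; the last joint's range is limited). The gripper opens to 85 mm and grips with 20 to 120 N. Pads are 22 mm wide; open, the fingers measure 114 mm over their backs; the gripper's body (76 mm by 85 mm) begins 54 mm behind the grasp point. The pads swing forward as they close: fully open they stand 13 mm farther back than shut.
Start: joints at [-67.741, 2.991, 80.254, -0, 96.75, -4.028], TCP at [0.233, -0.471, 0.231] pointing down, gripper open.
Joint ranges: [-166.34, 166.34], [-52.06, 124.39], [6.96, 135.62], [-60.46, 240.46], [14.63, 156.25], [-167.68, 167.68]. Speed limits (degrees/s): [147.25, 147.25, 172.46, 180, 180, 180].

### API

Orientations are given as [roll, pitch, yaw] about the fixed x, y, z axes, in that order (R = Rz(yaw) Ry(pitch) Rx(roll)).
In Python, from bench import robot gives the robot as it stands.
- The arm moves only by the tool move_tool, called after "Emit:" in YAML: its name, and indented under it one key for each argument. Schema: {"type":"object","properties":{"moves":{"type":"array","items":{"type":"object","properties":{"d":{"type":"array","items":{"type":"number"},"minItems":3,"maxItems":3},"turn_vec":{"type":"array","items":{"type":"number"},"minItems":3,"maxItems":3},"aperture":{"type":"number"}},"additionalProperties":false,"required":["aperture"]},"minItems":1,"maxItems":12},"only":{"type":"string"},"quiet":{"type":"boolean"},"lines":{"type":"string"}},"required":["moves"],"additionalProperties":false}. moves is a list of rows, 1 to 12 of them, each an object with the fields d (a list: dx, dy, dz in m), turn_vec (a list: a rotation vector rx, ry, rz in degrees), aperture (the opening from 0.0 (shut) to 1.0 (fully open)); a field left out counts as zero (the opening has to be given); each row shifts and turns the commanded pose from where the row before left it, along the tool's axes as they then stand; what a row does not reach is not made up. A row lasts 1/8 s, in which the tool goes at most 0.0625 m and 10.7 degrees, less where a joint would pass 70% of its speed; a pose out of reach is approached as far as the arm can. The fingers move at their own pace and stop on an object; the grip force is fixed at half the most. Time passes only in rows, so rows that do not move let the fingers close. The tool returns the time, the measured TCP pose, the force, the opening and the grip force at its end. only (a regular expression) keeps the lines of the reply that match it, lines (a string "A,B") keeps lines A to B, and quiet returns only ok. Input that does not fit is refused with a message, and nothing moves.
- robot.get_state(): the state, without advancing time (a new reading comes with each control period).
- robot.grab_frame(name): name is "scene" or "top"; returns a dict with "image" (400x640x3 uint8, blue, green, red), "intrinsics" (3x3 intrinsics, pixels), "R" (3x3) and "t" (3): a world point X has camera coordinates R X + t. Camera axes: x right, y down, z forward; pixel columns grow to the right and rows downward; lengths in m; the calibration is good to about 2 mm. A picture is of the moment at which its call begins. There is no depth.
- robot.finish_job(): hands the job in; it is judged then, once.
The state is a dict: "clock": time; "joint_pos": joint angles; "joint_vel": joint speeds; "joint_efforts": joint torques, N m; "eef_pos": TCP position; "orientation": TCP orientation; "force": force on the tool from outside, world axes, zero at the start; "moment": the same for the moment, N m; "gripper_width": opening from 0.0 (shut) to 1.0 (fully open); "finger_force": force on a finger pad.
Only numpy, scipy, OpenCV 4.12 (cv2) and the standard library are available. Lean on these libraries where they do the work, as an engineer would, in place of code of your own. Each camera call takes 0.05 s, during which the arm holds its last target. There are 200 camera calls.

## Working session

There is one attempt and no reset: what is moved stays moved. The work goes in short steps, Python scripts to look and compute and a tool call to move; the robot and the scene stay as the last step left them, time stands still between calls to the robot, and variables do not carry over. Pictures are saved under pics/ and viewed, at most 10 in all, crops included, and the job is handed in when it is done.

```bash
ls; mkdir -p pics
```

Run:
```python
from bench import robot
import cv2,numpy as np
for n in("scene","top"):
    f=robot.grab_frame(n);cv2.imwrite(f"pics/{n}0.png",f["image"]);print(n,f["intrinsics"],f["R"],f["t"])
    np.savez(f"{n}.npz",K=f["intrinsics"],R=f["R"],t=f["t"])
s=robot.get_state();print(s)
```

```text
bench.py
pics
scene [[434.16048375   0.         322.2667193 ]
 [  0.         434.16048375 200.50560883]
 [  0.           0.           1.        ]] [[-0.52340899  0.85205607 -0.00659342]
 [ 0.58578505  0.35420058 -0.72897039]
 [-0.61878826 -0.38541198 -0.68451347]] [ 0.28903236 -0.24977269  1.35195583]
top [[407.19599521   0.         315.26821661]
 [  0.         407.19599521 197.13614791]
 [  0.           0.           1.        ]] [[-4.67209673e-04 -9.99938253e-01  1.11027825e-02]
 [-9.90481955e-01 -1.06547356e-03 -1.37638518e-01]
 [ 1.37641849e-01 -1.10614117e-02 -9.90420298e-01]] [0.02626825 0.57486572 0.83475276]
{'clock': 0.1, 'joint_pos': array([-6.77424893e+01,  3.02233605e+00,  8.03063635e+01, -1.60592193e-03,
        9.67508332e+01, -4.02974698e+00]), 'joint_vel': array([-0.04524474, -0.12526897, -0.19213217, -0.00024042, -0.02682305,
       -0.03133307]), 'joint_efforts': array([ 9.94523507e-04, -3.82582819e+01, -3.60985243e+01, -1.03224741e-04,
        4.76137197e-03,  9.37394759e-06]), 'eef_pos': array([ 0.23240306, -0.47045632,  0.23057568]), 'orientation': array([-1.79920552e+02, -3.99800424e-03,  2.62870672e+01]), 'force': array([ 0.12009281, -0.31931297, -0.59062296]), 'moment': array([ 0.02657901, -0.05956679,  0.01166325]), 'finger_force': 0.0, 'gripper_width': 0.9972278157883699}
```

View pics/scene0.png

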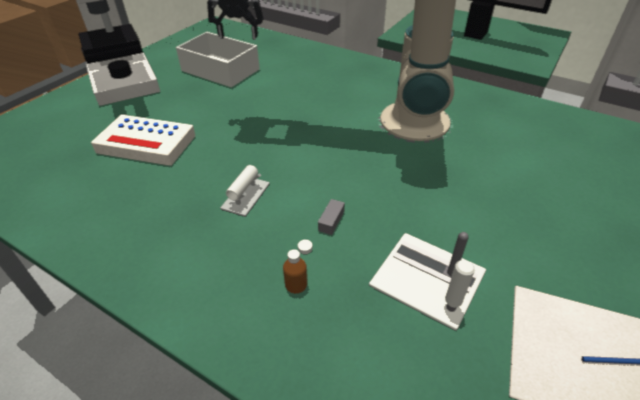

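View pics/top0.png

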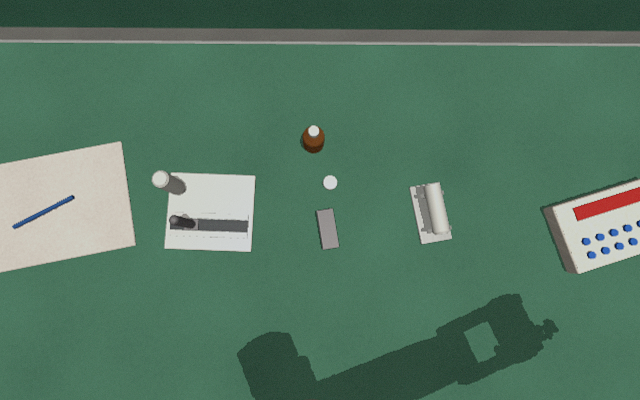

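The scene view shows the cradle and tube at about (245,188), the rack at about (428,280), the free peg tip at (462,237) and the drying tube at (463,270). In the top view the tube is at (437,208), the peg tip is near (173,220) and the rack is centred near (211,212). Next I'll enlarge these areas.

Run:
```python
import cv2,numpy as np
t=cv2.imread("pics/top0.png");s=cv2.imread("pics/scene0.png")
c=lambda im,x,y,w,h,k:cv2.resize(im[y:y+h,x:x+w],None,fx=k,fy=k,interpolation=cv2.INTER_CUBIC)
A=np.hstack([c(t,145,160,115,100,3.5)[:300],c(t,400,170,60,86,3.5)[:300]])
B=np.hstack([c(s,365,225,125,100,3.5)[:300],c(s,215,160,60,86,3.5)[:300]])
w=min(A.shape[1],B.shape[1]);cv2.imwrite("pics/crop.png",np.vstack([A[:,:w],B[:,:w]]));print(A.shape,B.shape)
```

```text
(300, 612, 3) (300, 648, 3)
```

View pics/crop.png

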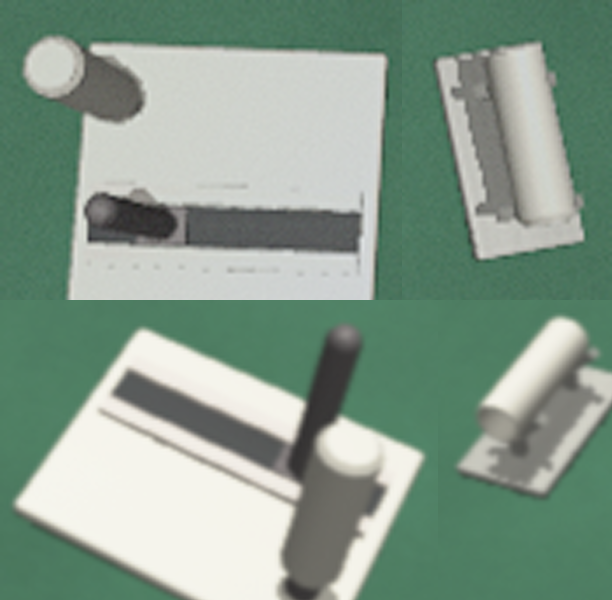

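The crop (top view in the upper row, scene view below) puts the peg tip at about (173.6,219.4) in top and (463.3,236.4) in scene. The tube runs from its mouth at (432.7,184.3) to its closed end at (442.4,232) in top. I'll turn these into world positions.

Create h.py:
```python
import cv2,numpy as np
C={n:np.load(f"{n}.npz") for n in("top","scene")}
def ray(n,p):
    c=C[n];d=c["R"].T@np.linalg.solve(c["K"],[p[0],p[1],1]);o=-c["R"].T@c["t"];return o,d/np.linalg.norm(d)
def onz(n,p,z):
    o,d=ray(n,p);return o+d*(z-o[2])/d[2]
def tri(pt,ps):
    A=np.zeros((3,3));b=np.zeros(3);rs=[ray("top",pt),ray("scene",ps)]
    for o,d in rs:
        P=np.eye(3)-np.outer(d,d);A+=P;b+=P@o
    X=np.linalg.solve(A,b);return X,[np.linalg.norm((np.eye(3)-np.outer(d,d))@(X-o)) for o,d in rs]
```

Run:
```python
from h import *
np.set_printoptions(precision=4,suppress=True)
print("cams",ray("top",(0,0))[0],ray("scene",(0,0))[0])
X,e=tri((173.6,219.4),(463.3,236.4));print("peg tip",X,e)
t=cv2.imread("pics/top0.png").astype(int)
m=((t[:,:,2]>t[:,:,1]*0.8)).astype(np.uint8)  # not green
def rect(x0,y0,x1,y1,z):
    k=np.zeros_like(m);k[y0:y1,x0:x1]=m[y0:y1,x0:x1]
    c=max(cv2.findContours(k,0,2)[0],key=cv2.contourArea)
    b=cv2.boxPoints(cv2.minAreaRect(c));P=np.array([onz("top",p,z) for p in b])
    print("box",b.tolist(),"\n",P,"ctr",P.mean(0),np.linalg.norm(P[1]-P[0]),np.linalg.norm(P[2]-P[1]))
rect(400,170,460,256,.008)
rect(186,165,262,258,.010)
h=np.array([onz("top",p,.052) for p in((432.7,184.3),(442.4,232))]);d=h[0]-h[1];print("tube",h,np.linalg.norm(d),np.degrees(np.arctan2(d[1],d[0])))
for y in(190,200,210,220,228): print(y,t[y,405:460].sum(1)//3)
for y in(170,175,180,185,190,200,245,250): print(y,t[y,160:175,2],t[y,248:260,2])
for n,p in(("bottle",(314,131)),("cap",(330,182)),("box",(328,229)),("drytop",(160.5,179.5))): print(n,onz("top",p,.15 if n=="drytop" else .1 if n=="bottle" else .02))
```

```text
cams [0.4545 0.0361 0.9056] [1.1342 0.3633 0.7453]
peg tip [0.5198 0.2978 0.1257] [np.float64(0.00044819966904393726), np.float64(0.00044819966904390555)]
box [[408.2429504394531, 186.36605834960938], [441.3078308105469, 179.4775390625], [453.5124816894531, 238.05990600585938], [420.4476013183594, 244.94842529296875]] 
 [[ 0.6038 -0.1822  0.008 ]
 [ 0.6196 -0.2572  0.008 ]
 [ 0.4885 -0.2785  0.008 ]
 [ 0.4735 -0.2049  0.008 ]] ctr [ 0.5464 -0.2307  0.008 ] 0.07663736533549483 0.13279094497277727
box [[183.03102111816406, 249.19349670410156], [186.0059051513672, 171.8463897705078], [255.36485290527344, 174.51405334472656], [252.3899688720703, 251.8611602783203]] 
 [[0.4644 0.3137 0.01  ]
 [0.6357 0.3146 0.01  ]
 [0.6299 0.1599 0.01  ]
 [0.4586 0.163  0.01  ]] ctr [0.5471 0.2378 0.01  ] 0.17125794984909937 0.15478995626225497
tube [[ 0.601  -0.2239  0.052 ]
 [ 0.4995 -0.2402  0.052 ]] 0.10280743101240819 9.143013998320228
190 [ 97  93  98  95  92 143 193 190 187 190 181 118 123 123 122 117 121 123
 115  91 115 133 156 168 177 186 197 201 207 209 209 204 202 195 185 172
 126 117 111  92
[... 1299 characters left out ...]
68  73  74  71]
185 [183 181 176 178 177 151 108 103 101 101 103 102 101 101 102] [206 205 208 208 209 208 192  59  68  71  72  74]
190 [ 74  73  70  78  91  90 102 100 104 101  99  98 105 101 100] [207 207 206 208 209 205 175  62  72  73  71  77]
200 [ 73  72  76  73  74  72  73  81 150 214 206 207 208 206 208] [207 206 207 208 210 195  83  72  71  74  76  76]
245 [ 75  79  74  79 146 212 208 206 206 208 207 206 206 207 208] [208 209 203 145  68  74  76  75  67  75  72  74]
250 [78 81 74 77 72 85 74 75 72 73 77 80 75 79 75] [209 211 199  90  70  70  71  72  72  74  75  76]
bottle [0.7029 0.0296 0.1   ]
cap [ 0.6114 -0.0063  0.02  ]
box [ 0.5077 -0.0014  0.02  ]
drytop [0.5926 0.3182 0.15  ]
```

Add to h.py:
```python
from scipy.spatial.transform import Rotation as Ro
np.set_printoptions(precision=4,suppress=True)
def go(pos,R,label=""):
    from bench import robot
    s=robot.get_state();T=Ro.from_euler("xyz",s["orientation"],degrees=True)
    print(label,"shift first (current axes)",T.inv().apply(np.array(pos)-s["eef_pos"]),"then rotvec",(T.inv()*R).as_rotvec(degrees=True),"| shift in final axes",R.inv().apply(np.array(pos)-s["eef_pos"]),"q",s["joint_pos"].round(0))
YAW=9.7
def tilt(yaw=YAW,tube_down=False):
    y=np.radians(yaw);n=np.array([np.cos(y),np.sin(y),-1])/2**.5;ya=np.array([np.sin(y),-np.cos(y),0])
    if tube_down: ya=-ya
    return Ro.from_matrix(np.c_[np.cross(ya,n),ya,n])
```

Run:
```python
from h import *
t=cv2.imread("pics/top0.png").astype(float);s=cv2.imread("pics/scene0.png").astype(float)
# tube axis from silhouette
P=np.array([onz("top",p,.052)[:2] for p in((432.9,190),(435,200),(436.9,210),(439,220),(440.9,228))])
k=np.polyfit(P[:,0],P[:,1],1);print("tube axis yaw",np.degrees(np.arctan(k[0])),"y at grip x .541",np.polyval(k,.541))
# peg silhouettes: dark neutral
for n,im,box in(("scene",s,(448,225,475,268)),("top",t,(166,212,200,232))):
    x0,y0,x1,y1=box
    print(n)
    for y in range(y0,y1,4 if n=="scene" else 1): print(y,im[y,x0:x1,1].astype(int))
b=tilt();g=np.array([.541,np.polyval(k,.541),.052]);n=b.apply([0,0,1])
print("grip",g,"graspTCP",g+.02*n); go(g+(.02-.09)*n,b,"pregrasp")
```

```text
tube axis yaw 9.419879705539282 y at grip x .541 -0.23167668517815565
scene
225 [130 130 130 130 130 130 130 130 130 130 131 131 130 130 130 130 130 130
 130 130 131 131 131 131 131 131 131]
229 [129 129 129 129 129 129 129 129 129 129 129 130 130 131 132 131 131 131
 131 131 131 130 130 129 129 129 129]
233 [128 128 129 128 128 128 128 128 129 126 119 109 109 115 123 129 130 124
 120 121 127 129 128 128 128 128 127]
237 [128 129 129 130 130 129 129 128 119  96  67  64  73  81  90  95  98  95
  90  89 103 124 129 129 129 128 128]
241 [128 128 129 128 127 126 124 112  81  56  52  52  54  54  54  55  55  57
  70  97 122 128 128 128 128 128 127]
245 [128 128 128 127 127 123 108  76  55  52  52  53  55  55  56  56  59  79
 108 124 128 128 127 127 127 128 128]
249 [127 128 128 127 122 102  69  52  51  53  53  54  54  55  55  63  88 117
 126 128 128 127 128 129 128 128 128]
253 [238 230 209 167 114  68  51  51  53  54  55  55  55  57  70  98 123 131
 130 130 130 130 129 129 130 130 130]
257 [243 241 224 152  77  52  52  54  54  56  55  55  64  93 125 133 132 130
 130 131 130 130 129 130 13
[... 2652 characters left out ...]
39 136 137 128  69  86]
229 [207 213 212 204 157 159 159 164 157 132 140 140 140 139 143 135  95 105
 124 132 126 126 117 118 115 131 126 127 121 116 118 112  60  81]
230 [209 212 211 211 211 215 215 214 212 195 198 198 200 199 201 196 172 173
 177 173 169 168 159 163 169 165 157 157 155 147 147 152 150 148]
231 [212 212 210 207 208 207 208 208 210 209 210 209 211 208 210 210 212 212
 213 212 213 212 214 214 213 212 205 205 206 207 208 208 208 208]
grip [ 0.541  -0.2317  0.052 ] graspTCP [ 0.5549 -0.2293  0.0379]
pregrasp shift first (current axes) [ 0.335  -0.0914  0.1292] then rotvec [-6.5882 44.6862 15.6921] | shift in final axes [ 0.1173 -0.1834  0.2998] q [-68.   3.  80.  -0.  97.  -4.]
```

Run:
```python
from h import *
p=onz("top",(174,220.1),.131);print("top ray z.131",p)
# scene axis plane: two points on axis
o,d1=ray("scene",(461.3,241));_,d2=ray("scene",(458.7-2.5,257-.1));N=np.cross(d1,d2);N/=np.linalg.norm(N)
print("plane normal",N,"offset of top pt from plane",N@(p-o))
```

```text
top ray z.131 [0.5179 0.2957 0.131 ]
plane normal [ 0.1074 -0.9942  0.0007] offset of top pt from plane 0.0006155938085261427
```

Emit:
move_tool:
  moves:
    - {"d":[0.04,-0.01,0],"aperture":1}
    - {"d":[0.04,-0.01,0],"aperture":1}
    - {"d":[0.04,-0.01,0],"aperture":1}
    - {"d":[0.04,-0.01,0],"aperture":1}
    - {"d":[0.04,-0.01,0],"aperture":1}
    - {"d":[0.04,-0.01,0.01],"aperture":1}
    - {"d":[0.04,-0.01,0.02],"aperture":1}
    - {"d":[0.04,-0.02,0.02],"aperture":1}

```text
clock: 1.1
eef_pos: [0.4803, -0.2474, 0.1802]
orientation: [-180.0, 0.0, 26.3]
force: [0.6, -0.7, 0.1]
gripper_width: 1.001
finger_force: 0.0
```

Emit:
move_tool:
  moves:
    - {"turn_vec":[-1.1,7.45,2.6],"aperture":1}
    - {"turn_vec":[-1.1,7.45,2.6],"aperture":1}
    - {"turn_vec":[-1.1,7.45,2.6],"aperture":1}
    - {"turn_vec":[-1.1,7.45,2.6],"aperture":1}
    - {"turn_vec":[-1.1,7.45,2.6],"aperture":1}
    - {"turn_vec":[-1.1,7.45,2.6],"aperture":1}
    - {"aperture":1}

```text
clock: 1.98
eef_pos: [0.4781, -0.248, 0.1792]
orientation: [-179.9, -44.9, 9.6]
force: [-0.3, -0.0, -0.7]
gripper_width: 0.998
finger_force: 0.0
```

```bash
python3 -c "
from h import *
b=tilt();n=b.apply([0,0,1]);g=np.array([.541,-.2317,.052])
go(g-.07*n,b,'pre');go(g+.02*n,b,'grasp')"
```

```text
pre shift first (current axes) [-0.044  -0.0055  0.0658] then rotvec [-0.029   0.1266 -0.0371] | shift in final axes [-0.0442 -0.0055  0.0657] q [-50. -13. 111.  43.  63.  17.]
grasp shift first (current axes) [-0.0438 -0.0054  0.1558] then rotvec [-0.029   0.1266 -0.0371] | shift in final axes [-0.0442 -0.0055  0.1557] q [-50. -13. 111.  43.  63.  17.]
```

Emit:
move_tool:
  moves:
    - {"d":[-0.022,-0.003,0.01],"aperture":1}
    - {"d":[-0.022,-0.0025,0.02],"aperture":1}
    - {"d":[0,0,0.03],"aperture":1}
    - {"d":[0,0,0.03],"aperture":1}
    - {"d":[0,0,0.02],"aperture":1}
    - {"d":[0,0,0.02],"aperture":1}
    - {"d":[0,0,0.015],"aperture":1}
    - {"d":[0,0,0.01],"aperture":1}
    - {"aperture":1}

```text
clock: 3.1
eef_pos: [0.5566, -0.2294, 0.0404]
orientation: [179.8, -45.0, 10.0]
force: [-0.9, -0.8, 0.4]
gripper_width: 0.999
finger_force: 0.0
```

Run:
```python
from h import *
from bench import robot
b=tilt();n=b.apply([0,0,1]);g=np.array([.541,-.2317,.052])
go(g+.02*n,b,'grasp')
a=robot.grab_frame("scene")["image"][140:230,200:300];c=robot.grab_frame("top")["image"][160:260,380:480]
cv2.imwrite("pics/g1.png",np.hstack([cv2.resize(a,(400,400),interpolation=2),cv2.resize(c,(400,400),interpolation=2)]))
```

```text
grasp shift first (current axes) [-0.003  -0.0004  0.0006] then rotvec [-0.0466  0.0206  0.209 ] | shift in final axes [-0.003  -0.0004  0.0006] q [-41.   8. 109.  52.  44.   7.]
```

View pics/g1.png

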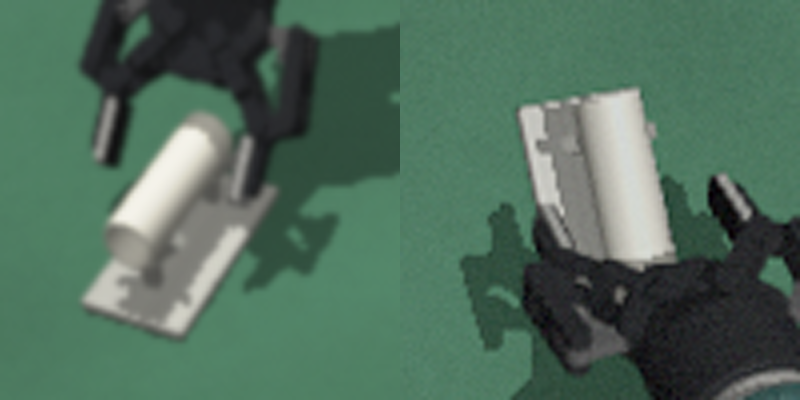

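Both fingers straddle the tube between the bridges (scene crop at about (110,140) and (245,170), tube between them). Next: small correction, then close.

Emit:
move_tool:
  moves:
    - {"d":[-0.003,0,0],"aperture":0.6}
    - {"aperture":0.5}
    - {"aperture":0.4}
    - {"aperture":0.2}
    - {"aperture":0}
    - {"aperture":0}
    - {"aperture":0}
    - {"aperture":0}

```text
clock: 4.2
eef_pos: [0.5537, -0.2285, 0.0386]
orientation: [-179.9, -45.0, 9.9]
force: [-10.1, 7.0, 7.4]
gripper_width: 0.367
finger_force: 59.2
```

Emit:
move_tool:
  moves:
    - {"d":[0.005,0,-0.005],"aperture":0}
    - {"d":[0.01,0,-0.01],"aperture":0}
    - {"d":[0.02,0,-0.02],"aperture":0}
    - {"d":[0.025,0,-0.025],"aperture":0}
    - {"d":[0.025,0,-0.025],"aperture":0}
    - {"d":[0.025,0,-0.025],"aperture":0}
    - {"d":[0.025,0,-0.025],"aperture":0}
    - {"d":[0.02,0,-0.02],"aperture":0}
    - {"aperture":0}

```text
clock: 5.32
eef_pos: [0.5544, -0.2305, 0.2618]
orientation: [179.4, -45.3, 10.2]
force: [-1.2, 0.5, -0.9]
gripper_width: 0.373
finger_force: 59.4
```

Create tgt.py:
```python
from h import *
b=tilt();peg=np.array([.518,.2957])
n=b.apply([0,0,1])
import sys
z=float(sys.argv[1]);P=np.r_[peg,z]+.02*n   # grip height z
go(P,b,'unturned');go(P,tilt(tube_down=True),'turned')
```

```bash
python3 tgt.py .25
```

```text
unturned shift first (current axes) [ 0.0316 -0.5249  0.0634] then rotvec [ 0.2657 -0.2672  0.322 ] | shift in final axes [ 0.029  -0.5248  0.0657] q [-41.  -9.  98.  37.  64.  30.]
turned shift first (current axes) [ 0.0316 -0.5249  0.0634] then rotvec [   0.4189    0.4167 -179.6771] | shift in final axes [-0.029   0.5248  0.0657] q [-41.  -9.  98.  37.  64.  30.]
```

Emit:
move_tool:
  moves:
    - {"d":[0,-0.015,0],"aperture":0}
    - {"d":[0.002,-0.03,0.004],"aperture":0}
    - {"d":[0.002,-0.035,0.005],"aperture":0}
    - {"d":[0.002,-0.035,0.005],"aperture":0}
    - {"d":[0.002,-0.035,0.005],"aperture":0}
    - {"d":[0.002,-0.035,0.005],"aperture":0}
    - {"d":[0.002,-0.035,0.005],"aperture":0}
    - {"d":[0.002,-0.035,0.005],"aperture":0}
    - {"d":[0.003,-0.035,0.005],"aperture":0}
    - {"d":[0.003,-0.035,0.005],"aperture":0}
    - {"d":[0.003,-0.035,0.005],"aperture":0}
    - {"d":[0.003,-0.035,0.005],"aperture":0}

```text
clock: 6.82
eef_pos: [0.5411, 0.1706, 0.235]
orientation: [179.8, -44.9, 10.0]
force: [0.9, -1.0, -0.7]
gripper_width: 0.373
finger_force: 59.5
```

Emit:
move_tool:
  moves:
    - {"d":[0.002,-0.035,0.004],"aperture":0}
    - {"d":[0.002,-0.03,0.004],"aperture":0}
    - {"d":[0.001,-0.03,0.003],"aperture":0}
    - {"d":[0,-0.02,0],"aperture":0}
    - {"d":[0,-0.01,0],"aperture":0}
    - {"aperture":0}

```text
clock: 7.58
eef_pos: [0.5317, 0.2944, 0.2316]
orientation: [179.8, -45.0, 10.0]
force: [0.3, -0.7, -0.3]
gripper_width: 0.373
finger_force: 59.5
```

```bash
python3 tgt.py .25
```

```text
unturned shift first (current axes) [ 0.0036 -0.0035 -0.0025] then rotvec [0.0076 0.0416 0.212 ] | shift in final axes [ 0.0036 -0.0036 -0.0025] q [ 33. -11. 103. -22.  48. 122.]
turned shift first (current axes) [ 0.0036 -0.0035 -0.0025] then rotvec [  -0.0652    0.0119 -179.788 ] | shift in final axes [-0.0036  0.0036 -0.0025] q [ 33. -11. 103. -22.  48. 122.]
```

q6 = 122, so a turn of −180° goes to −58, which is in range.

Emit:
move_tool:
  moves:
    - {"d":[0.0036,-0.0036,-0.0025],"turn_vec":[0,0,-5],"aperture":0}
    - {"turn_vec":[0,0,-10],"aperture":0}
    - {"turn_vec":[0,0,-10],"aperture":0}
    - {"turn_vec":[0,0,-10],"aperture":0}
    - {"turn_vec":[0,0,-10],"aperture":0}
    - {"turn_vec":[0,0,-10],"aperture":0}
    - {"turn_vec":[0,0,-10],"aperture":0}
    - {"turn_vec":[0,0,-10],"aperture":0}
    - {"turn_vec":[0,0,-10],"aperture":0}
    - {"turn_vec":[0,0,-10],"aperture":0}

```text
clock: 8.82
eef_pos: [0.5326, 0.2968, 0.2366]
orientation: [135.1, 3.9, 103.5]
force: [-0.9, 0.1, -0.3]
gripper_width: 0.376
finger_force: 59.5
```

Emit:
move_tool:
  moves:
    - {"turn_vec":[0,0,-10],"aperture":0}
    - {"turn_vec":[0,0,-10],"aperture":0}
    - {"turn_vec":[0,0,-10],"aperture":0}
    - {"turn_vec":[0,0,-10],"aperture":0}
    - {"turn_vec":[0,0,-10],"aperture":0}
    - {"turn_vec":[0,0,-10],"aperture":0}
    - {"turn_vec":[0,0,-10],"aperture":0}
    - {"turn_vec":[0,0,-10],"aperture":0}
    - {"turn_vec":[0,0,-5],"aperture":0}
    - {"aperture":0}
    - {"aperture":0}

```text
clock: 10.2
eef_pos: [0.5326, 0.2974, 0.2368]
orientation: [-179.9, 45.0, -170.3]
force: [-0.2, -1.0, -0.0]
gripper_width: 0.373
finger_force: 59.5
```

```bash
python3 tgt.py .22
```

Run:
```python
from h import *
from bench import robot
a=robot.grab_frame("scene")["image"];c=robot.grab_frame("top")["image"]
cv2.imwrite("pics/s2.png",a);cv2.imwrite("pics/t2.png",c)
cv2.imwrite("pics/v2.png",np.hstack([cv2.resize(a[150:300,400:520],(400,500),interpolation=2),cv2.resize(c[150:275,130:230],(400,500),interpolation=2)]))
```

```text
unturned shift first (current axes) [0.0223 0.0009 0.0215] then rotvec [  -0.0512   -0.0895 -179.9786] | shift in final axes [-0.0223 -0.0008  0.0215] q [ 33. -11. 102. -22.  48. -58.]
turned shift first (current axes) [0.0223 0.0009 0.0215] then rotvec [-0.057   0.0326  0.0214] | shift in final axes [0.0223 0.0008 0.0215] q [ 33. -11. 102. -22.  48. -58.]
```

View pics/v2.png

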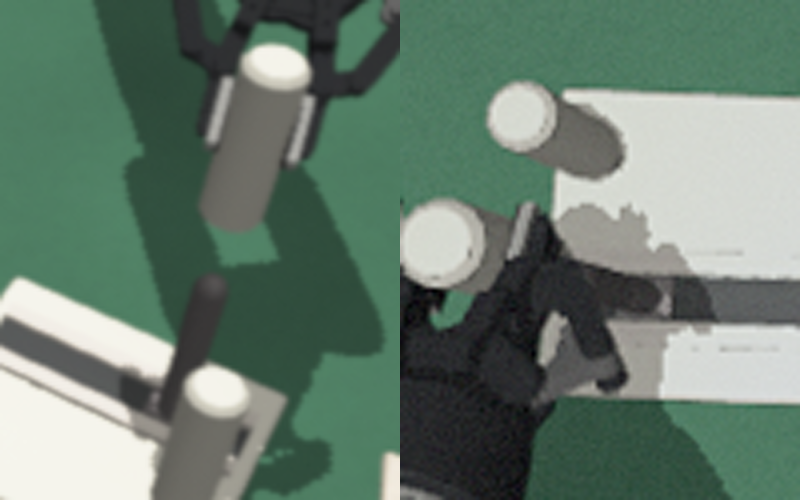

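The tube now points mouth down above the peg. In scene its closed end is at about (482,170) and its mouth at about (470,214); in top the closed end is at (141,211). I'll measure its axis against the peg.

Run:
```python
from h import *
s=cv2.imread("pics/s2.png");t=cv2.imread("pics/t2.png")
def blob(im,x0,y0,x1,y1,th):
    g=im[y0:y1,x0:x1].min(2);_,l,st,ce=cv2.connectedComponentsWithStats((g>th).astype(np.uint8))
    for i in range(1,len(st)):
        if st[i,4]>60: print("blob",st[i],ce[i]+[x0,y0])
blob(t,130,195,156,228,170);blob(s,470,160,495,180,180)
cap_t=None
for y in range(182,218,4):print(y,s[y,455:500,2])
for pt in((140.75,210.75),): 
  for z in(.29,.294,.298):print("cap z",z,onz("top",pt,z))
  print(tri(pt,(482.5,169.8)))
```

```text
blob [  0   6  20  21 298] [139.1577 210.5503]
blob [  4   4  18  12 173] [482.6301 169.2197]
182 [ 47  46  46  46  46  46  46  50  73 121 165 173 152 108  97  99 101 102
 104 105 106 107 108 109 110 109 110 110 110 110 110 110 110 109 108 124
 157 165 136  79  44  47  56  70  78]
186 [ 47  46  47  47  46  48  52  76 126 169 174 150 105  95 100 101 102 104
 106 107 107 108 109 110 110 111 111 111 110 110 110 109 106 102 116 150
 162 133  78  50  51  59  72  77  79]
190 [ 47  47  47  44  40  42  73 126 168 170 141 101  95 100 102 103 104 106
 107 107 109 109 110 111 110 110 111 110 111 110 106  94  92 128 164 165
 130  76  50  50  59  73  77  78  78]
194 [ 47  47  46  47  47  53  64  73  73  68  73  92 101 102 104 105 107 107
 108 109 109 110 110 111 111 110 110 110 109 100  81  86 133 169 165 125
  73  50  52  62  74  78  79  79  79]
198 [ 48  47  48  48  48  48  49  56  73  91  98 100 103 104 105 107 107 108
 109 110 111 110 110 111 110 110 110 107  94  65  70 106 129 127 100  70
  65  72  76  77  78  77  77  77  78]
202 [ 49  48  48  47  48  50  62  81  94  99 101 103 105 106 107 1
[... 195 characters left out ...]
110
 111 110 111 111 110 110 109 106  92  65  50  48  47  47  47  47  47  47
  47  47  48  56  67  76  78  78  78]
210 [ 49  49  49  53  65  85  96 100 102 104 105 107 107 108 110 110 111 111
 111 111 110 110 110 108 101  82  58  49  47  48  48  47  46  47  47  48
  47  48  47  47  48  51  64  75  78]
214 [ 49  49  49  49  55  74  94 102 104 106 108 108 109 110 110 110 110 111
 111 110 110 109 107  95  71  53  49  49  48  48  49  49  49  49  48  47
  47  48  48  48  47  48  48  53  64]
cap z 0.29 [0.519  0.2932 0.29  ]
cap z 0.294 [0.5186 0.2915 0.294 ]
cap z 0.298 [0.5182 0.2898 0.298 ]
(array([0.5193, 0.2941, 0.2875]), [np.float64(6.161308732081586e-05), np.float64(6.161308732081109e-05)])
```

Run:
```python
from h import *
def proj(n,X):
    c=C[n];q=c["K"]@(c["R"]@X+c["t"]);return q[:2]/q[2]
p=[.518,.2957]
for z in(.05,.09,.125,.135,.188,.2,.22,.24,.26,.294):print(z,proj("scene",np.r_[p,z]),proj("top",np.r_[p,z]))
```

```text
0.05 [454.7565 260.4525] [186.847  223.1921]
0.09 [458.8614 247.5785] [180.8164 221.7055]
0.125 [462.6748 235.6186] [175.0363 220.2807]
0.135 [463.805  232.0739] [173.2892 219.85  ]
0.188 [470.1227 212.2598] [163.2231 217.3686]
0.2 [471.6346 207.5179] [160.7358 216.7554]
0.22 [474.2265 199.3889] [156.3984 215.6862]
0.24 [476.9127 190.9645] [151.8026 214.5533]
0.26 [479.6982 182.2281] [146.9247 213.3509]
0.294 [484.6781 166.6097] [137.9071 211.1279]
```

Run:
```python
from h import *
t=cv2.imread("pics/t2.png")
g=t[:,:,2];k=np.zeros_like(g);k[190:230,110:156]=(g[190:230,110:156]>170)
c=max(cv2.findContours(k,0,1)[0],key=cv2.contourArea);print(cv2.minEnclosingCircle(c),cv2.fitEllipse(c))
for y in(203,207,211,215,219):print(y,g[y,122:156])
```

```text
((125.875, 208.5), 24.377662658691406) ((124.78970336914062, 208.0078887939453), (34.314266204833984, 44.89483642578125), 98.80968475341797)
203 [213 213 213 211 211 213 212 188 109  77 124 173 202 214 216 215 216 215
 215 215 215 210 197 181 177 176 166  97  89  92  93  94  86  87]
207 [213 213 210 209 211 214 213 203 173 207 216 214 212 214 213 213 213 212
 214 214 213 213 215 215 211 193 180 180 171  90 101 103 101 101]
211 [211 212 211 214 214 213 209 190 195 214 214 214 213 214 213 214 214 215
 213 215 213 215 215 216 212 197 183 183 174 126 101 105 101 101]
215 [213 212 213 213 213 217 210 162 169 190 213 215 215 217 214 214 214 213
 214 214 214 215 214 205 186 186 186 173 102  96 107 107 107  98]
219 [213 214 215 214 201 186  67  34  35  47 108 160 175 189 185 180 157 162
 187 186 188 189 182 169 151  90  96 110 107 111 108 101  47  33]
```

Emit:
move_tool:
  moves:
    - {"d":[0.005,0.0012,0.005],"aperture":0}
    - {"d":[0.008,0.001,0.008],"aperture":0}
    - {"d":[0.008,0,0.008],"aperture":0}
    - {"d":[0.006,0,0.006],"aperture":0}
    - {"d":[0.003,0,0.003],"aperture":0}
    - {"aperture":0}
    - {"aperture":0}

```text
clock: 11.18
eef_pos: [0.5325, 0.3, 0.195]
orientation: [-179.9, 45.1, -170.1]
force: [0.2, 0.4, 0.1]
gripper_width: 0.366
finger_force: 59.5
```

Run:
```python
from h import *
from bench import robot
a=robot.grab_frame("scene")["image"];c=robot.grab_frame("top")["image"]
cv2.imwrite("pics/s3.png",a);cv2.imwrite("pics/t3.png",c)
cv2.imwrite("pics/v3.png",np.hstack([cv2.resize(a[170:270,430:510],(480,600),interpolation=2),cv2.resize(c[190:240,130:155],(300,600),interpolation=2)]))
print(robot.get_state()["eef_pos"])
for y in range(205,248,3):print(y,a[y,448:488,2])
```

```text
[0.5324 0.3    0.1951]
205 [ 50  50  49  49  49  49  47  45  47  49  67 117 165 174 151 105  95 100
 101 102 104 106 107 107 109 109 110 110 110 111 111 111 111 110 106 100
 106 133 150 142]
208 [ 49  49  50  50  49  48  49  47  44  58 105 155 174 157 111  92  98 102
 103 105 106 107 108 109 109 110 110 110 110 110 111 110 109 101  85  92
 128 150 145  96]
211 [ 50  49  49  50  49  49  50  49  51  64  83  95  93  82  85  97 101 103
 104 106 107 108 109 109 110 110 110 110 110 110 111 109 100  84  92 129
 153 151 106  61]
214 [ 50  50  49  49  49  49  49  49  49  50  51  60  77  91  98 101 103 104
 106 107 108 109 109 110 110 110 110 111 110 111 109 100  82  90 139 171
 162 117  67  49]
217 [ 49  49  50  49  50  50  50  49  49  50  58  75  92  98 101 103 105 106
 107 108 109 110 110 110 110 110 111 110 110 108 102  81  57  71  91  97
  85  60  49  48]
220 [ 49  49  50  49  50  49  49  49  50  57  75  92  99 101 103 105 107 107
 108 109 110 110 1
[... 720 characters left out ...]
49  49
  49  49  48  48]
235 [ 50  50  49  49  48  48  48  48  49  49  53  60  69  78  87  95 102 105
 106 104 103  99  90  77  63  53  50  48  48  49  48  49  49  49  49  48
  48  48  47  48]
238 [51 49 48 49 49 49 48 49 49 49 51 54 58 63 66 70 71 70 67 61 54 49 49 49
 49 48 48 49 48 49 49 48 49 49 48 49 49 48 49 48]
241 [59 50 49 48 47 48 48 48 49 50 52 53 56 56 56 57 58 58 56 53 50 49 49 49
 48 49 49 49 48 48 48 48 49 50 49 48 48 47 48 48]
244 [74 62 51 48 47 47 48 48 51 53 54 55 56 56 57 57 58 56 53 50 49 49 48 48
 48 48 49 49 48 49 48 48 48 48 48 48 48 48 49 48]
247 [80 77 70 58 51 49 49 50 52 54 55 56 57 58 58 56 56 52 49 49 49 49 49 49
 49 48 49 49 49 48 49 49 49 49 48 49 47 48 49 48]
```

View pics/v3.png

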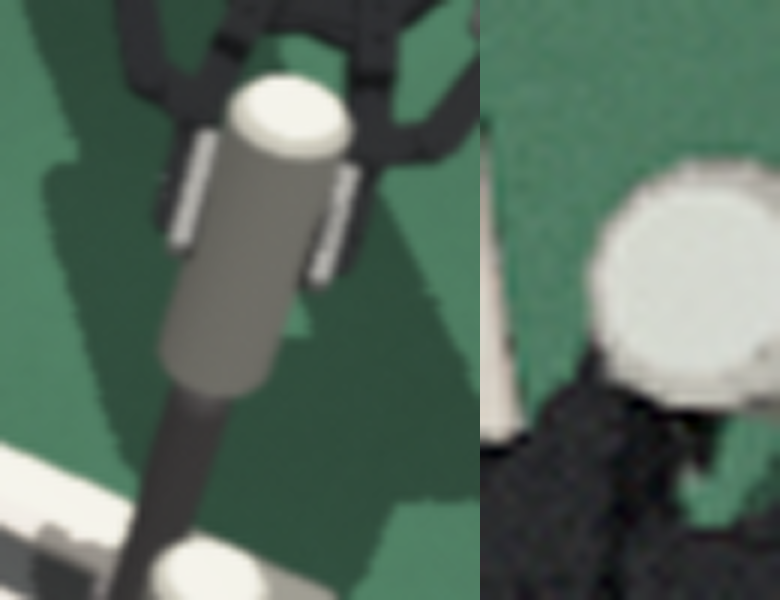

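The tube sits directly above the peg in both views, within about 1 mm. In scene the tube midline is 468.5 at row 220, where the peg axis is at 467.9. In top the cap centre is (148.3,213.3) and (148.9,213.8) was expected. I'll lower it gently.

Emit:
move_tool:
  moves:
    - {"d":[0.003,0,0.003],"aperture":0}
    - {"d":[0.003,0,0.003],"aperture":0}
    - {"d":[0.003,0,0.003],"aperture":0}
    - {"d":[0.003,0,0.003],"aperture":0}
    - {"d":[0.003,0,0.003],"aperture":0}
    - {"aperture":0}

```text
clock: 12.02
eef_pos: [0.5321, 0.2998, 0.1727]
orientation: [-179.8, 45.0, -170.1]
force: [-0.3, 0.0, -0.3]
gripper_width: 0.374
finger_force: 59.5
```

```bash
python3 -c "
from bench import robot
s=robot.get_state();print(s['force'],s['moment'])"
```

```text
[-0.34463471  0.00341659 -0.26028887] [-0.03591875  0.35755707  0.02931823]
```

Emit:
move_tool:
  moves:
    - {"d":[0.004,0,0.004],"aperture":0}
    - {"d":[0.005,0,0.005],"aperture":0}
    - {"d":[0.005,0,0.005],"aperture":0}
    - {"d":[0.005,0,0.005],"aperture":0}
    - {"d":[0.005,0,0.005],"aperture":0}
    - {"aperture":0}

```text
clock: 12.78
eef_pos: [0.532, 0.2996, 0.1383]
orientation: [-179.8, 45.0, -170.1]
force: [-0.2, 0.6, -1.4]
gripper_width: 0.37
finger_force: 59.5
```

Emit:
move_tool:
  moves:
    - {"d":[0.005,0,0.005],"aperture":0}
    - {"d":[0.005,0,0.005],"aperture":0}
    - {"d":[0.005,0,0.005],"aperture":0}
    - {"d":[0.005,0,0.005],"aperture":0}
    - {"d":[0.004,0,0.004],"aperture":0}
    - {"aperture":0}

```text
clock: 13.52
eef_pos: [0.5321, 0.2996, 0.1046]
orientation: [-179.8, 45.0, -170.1]
force: [0.6, -0.3, 0.2]
gripper_width: 0.375
finger_force: 59.5
```

Emit:
move_tool:
  moves:
    - {"d":[0.004,0,0.004],"aperture":0}
    - {"d":[0.003,0,0.003],"aperture":0}
    - {"d":[0.002,0,0.002],"aperture":0}
    - {"d":[0.002,0,0.002],"aperture":0}
    - {"aperture":0}

```text
clock: 14.15
eef_pos: [0.5323, 0.2997, 0.0895]
orientation: [-179.8, 45.0, -170.1]
force: [1.0, 0.9, -0.2]
gripper_width: 0.374
finger_force: 59.5
```

Emit:
move_tool:
  moves:
    - {"d":[0.001,0,0.001],"aperture":0}
    - {"d":[0.001,0,0.001],"aperture":0}
    - {"aperture":0}

```text
clock: 14.52
eef_pos: [0.5323, 0.2997, 0.0868]
orientation: [-179.8, 45.0, -170.1]
force: [0.4, 0.2, -1.6]
gripper_width: 0.372
finger_force: 59.5
```

Emit:
move_tool:
  moves:
    - {"d":[0.001,0,0.001],"aperture":0}
    - {"d":[0.001,0,0.001],"aperture":0}
    - {"aperture":0}

```text
clock: 14.9
eef_pos: [0.5323, 0.2996, 0.0839]
orientation: [-179.8, 45.0, -170.1]
force: [-0.1, 0.2, 0.6]
gripper_width: 0.367
finger_force: 59.5
```

Emit:
move_tool:
  moves:
    - {"d":[0.0007,0,0.0007],"aperture":0}
    - {"aperture":0}

```text
clock: 15.15
eef_pos: [0.5324, 0.2997, 0.0832]
orientation: [-179.8, 45.0, -170.1]
force: [-0.1, -0.3, -0.6]
gripper_width: 0.37
finger_force: 59.5
```

Emit:
move_tool:
  moves:
    - {"d":[0.0007,0,0.0007],"aperture":0}
    - {"d":[0.0007,0,0.0007],"aperture":0}
    - {"aperture":0}

```text
clock: 15.52
eef_pos: [0.5332, 0.3002, 0.0831]
orientation: [-179.9, 45.2, -170.1]
force: [-4.4, -2.6, 6.2]
gripper_width: 0.372
finger_force: 60.6
```

Emit:
move_tool:
  moves:
    - {"d":[0.0007,0,0.0007],"aperture":0}
    - {"aperture":0}
  only: "eef|^force"

```text
eef_pos: [0.5336, 0.3005, 0.083]
force: [-5.9, -2.8, 10.8]
```

The floor is on the tip: 10 N of contact at z 0.083, as expected. I'll ease off and release.

Emit:
move_tool:
  moves:
    - {"d":[-0.0012,0,-0.0012],"aperture":0}
    - {"aperture":0.45}
    - {"aperture":0.5}
    - {"aperture":0.6}
    - {"aperture":0.8}
    - {"aperture":0.8}
    - {"aperture":0.8}

```text
clock: 16.65
eef_pos: [0.5324, 0.2997, 0.0819]
orientation: [-179.8, 45.0, -170.1]
force: [-0.4, -0.8, 0.9]
gripper_width: 0.798
finger_force: 0.0
```

Run:
```python
from h import *
from bench import robot
a=robot.grab_frame("scene")["image"];c=robot.grab_frame("top")["image"]
cv2.imwrite("pics/v4.png",np.hstack([cv2.resize(a[180:300,410:506],(400,500),interpolation=2),cv2.resize(c[170:270,140:220],(400,500),interpolation=2)]))
```

```text
(no output)
```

View pics/v4.png

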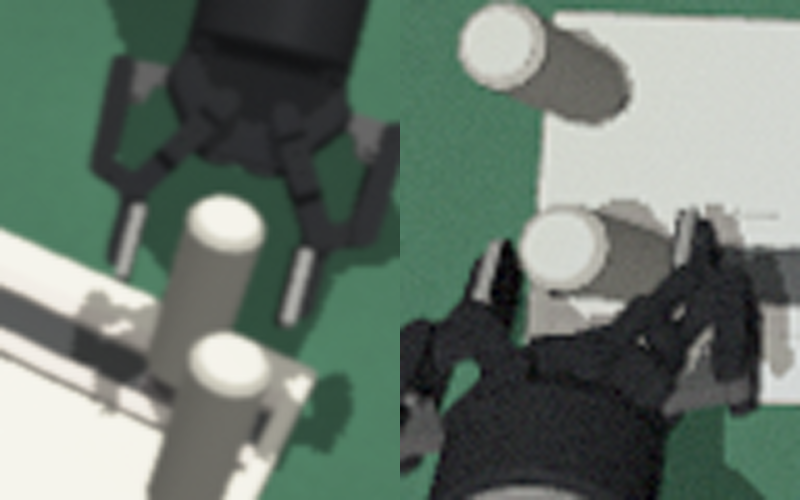

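The tube hangs upright on the peg (top view at crop (565,250)), parallel to the drying tube, with both fingers clear. I'll back the tool out along its own axis.

Emit:
move_tool:
  moves:
    - {"d":[0,0,-0.01],"aperture":0.8}
    - {"d":[0,0,-0.015],"aperture":0.8}
    - {"d":[0,0,-0.02],"aperture":0.8}
    - {"d":[0,0,-0.025],"aperture":0.8}
    - {"d":[0,0,-0.025],"aperture":0.8}
    - {"d":[0,0,-0.025],"aperture":0.8}
    - {"d":[0,0,-0.02],"aperture":0.8}
    - {"aperture":0.8}
    - {"aperture":0.8}

```text
clock: 17.88
eef_pos: [0.4347, 0.283, 0.1804]
orientation: [-179.8, 45.0, -170.1]
force: [-0.3, -0.4, -0.4]
gripper_width: 0.8
finger_force: 0.0
```

Run:
```python
from h import *
from bench import robot
a=robot.grab_frame("scene")["image"];c=robot.grab_frame("top")["image"]
cv2.imwrite("pics/v5.png",np.hstack([cv2.resize(a[180:340,210:506],(500,270),interpolation=2),cv2.resize(c[120:270,140:350],(300,270),interpolation=2)]))
g=c[205:240,150:190,2]
```

```text
(no output)
```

View pics/v5.png

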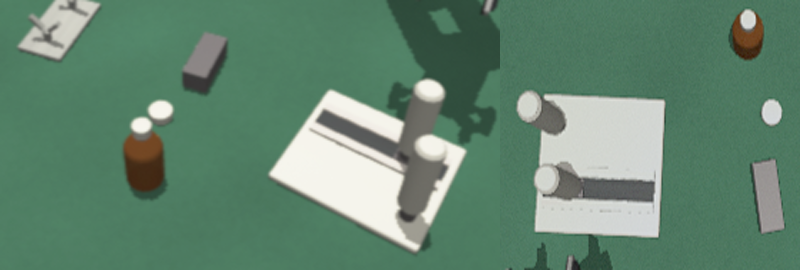

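The tube hangs on the free peg with its cap level with the drying tube's. The arm is clear, and the bottle, slide box and cap have not moved.

```bash
python3 -c "
from bench import robot
print(robot.finish_job())"
```

```text
the job is handed in; nothing more can be done
None
```

The rinsed tube hangs mouth down and released, fully home on the free peg, the other objects look unmoved, and the job was handed in at about 18 s; no verdict was returned.

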